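# Lock the kitchen cart's turntable for the road

### The job

The cart is about to be rolled away, so lock its lazy-susan: turn it by its blue fin until the notch in its rim (between the two red marks) faces the red tongue of the travel lock. Then, with the orange finger cup, push the spring-loaded lock all the way in so that the tongue enters the notch, shift it sideways past the lip and let it settle back into its holding notch, so that it stays locked when you let go. Keep the green egg cup standing on the turntable and leave the other things on the cart where they are.

Things in the scene. Friction and masses are not known exactly. Their poses are not given: they have to be found in the camera images.
- axis (a point): Turntable axis, at the top of the turntable (36 mm above the cart top). The turntable is a round bamboo disc 280 mm across and 20 mm thick, top 36 mm up, turning on a fixed dark foot; the travel lock is on the same foot, on a board that extends 380 mm from the axis along this point's -y. This frame is fixed to the foot (z up): its +y is the push-in direction of the lock, its +x the sideways direction towards the holding notch. The foot's place and yaw differ each time.
- turntable (a joint): Turntable angle in rad, positive counter-clockwise seen from above; 0 when the rim notch faces the tongue of the lock. Starts between -1.25 and -0.5, so it must be turned counter-clockwise; it turns from -1.6 to 0.6. It stays where it is left (friction about 0.15 N m, i.e. 1.5 N at the fin). The tongue enters freely within about 0.03 rad of 0 and centres itself from a little farther off; farther off than that the rim blocks it.
- fin (a point): Centre of the blue upright fin on the turntable, 100 mm from the axis: 50 mm long radially, 14 mm thick along the turning direction, 45 mm high (36 to 81 mm above the cart top). Frame turns with the turntable: x radial (the fin is at the turntable's own -x, so at angle 0 it lies at -x of the axis frame), y along its thickness; counter-clockwise turning moves the fin along its own -y. Push it on its flat side or pinch it from above.
- notch (a point): Middle of the mouth of the V-shaped notch in the turntable rim, 140 mm from the axis, mid-thickness (26 mm up): 33 mm wide at the mouth, about 17 mm wide at its bottom 37 mm deeper, a red mark on each side. Frame as the turntable's.
- tongue (a point): Front tip of the red tongue of the lock, 14 mm wide with a round nose, 25 mm up; at rest 14 mm short of the turntable rim on the axis frame's -y line. Moves with joint lock_slide.
- lock_slide (a joint): How far the lock is pushed in towards the turntable, m: 0 out, 0.046 at its stop. Spring-loaded: about 5 N at 0, 10 N at the stop; snaps back to 0 when let go anywhere but in the holding notch. The red pin must pass 0.038 to clear the lip, and in the holding notch it rests at about 0.032. If the rim is not aligned it is blocked at about 0.014.
- lock_shift (a joint): Sideways place of the lock's pin and cup, m along the axis frame's +x: 0 in the straight lane of the J-shaped slot, stop at 0.034. A weak spring (under 1.5 N) pulls it to 0. It can move only when lock_slide is over 0.038; the holding notch lies beyond the lip, from 0.020 to 0.034, and is 6 mm deep (back towards -y), so once the pin has settled back in it the lip keeps it there.
- pin (a point): Top of the red pin (12 mm thick, head 18 mm, 66 mm up) that runs in the J-shaped slot of the aluminium gate plate (top 44 mm up), 100 mm from the centre of the finger cup along +y. Moves with lock_slide and lock_shift.
- cup (a point): Centre of the open mouth of the orange square finger cup that moves the lock, 67 mm above the cart top: outside 66 x 66 mm, walls 5 mm, inside 56 x 56 mm, inner floor 18 mm above the cart top (49 mm deep). Sides along the axis frame's x and y. Rigid with the pin: moves with lock_slide along +y and lock_shift along +x. Put closed fingers into it and push, or take it otherwise. A 14 mm wide red link (46 to 54 mm up) joins its +y wall to the pin.
- egg_cup: Green silicone egg cup standing loose on the turntable, 50 mm wide, 62 mm high, origin at the centre of its underside; rides along with the turntable.
- tumbler1: Yellow plastic tumbler, 72 mm wide, 110 mm high, loose bystander; origin under its centre.
- tumbler2: Second yellow plastic tumbler, the same.
- canister: Steel lunch canister with flip-top lid, 92 mm wide, 143 mm high, loose bystander; origin under its centre.
- spoon: Wooden spoon 260 mm long lying on the cart, loose bystander.
- bowl: White bowl, 130 mm wide, 50 mm high, loose bystander; origin under its centre.
- jar: Amber jar, 64 mm wide, 90 mm high, loose bystander; origin under its centre.
Mind the look-alikes: they are no part of the job. Of the things shaped like the egg_cup, the green one is meant.

How it is judged (in metres and radians):
On the way, in this order (a step that is already met when the one before it is completed fails the run):
1. the turntable's notch faces the tongue of the lock (value of joint turntable between -0.08 and 0.08 rad), for 0.2 s.
2. the lock is pushed in past the lip, its tongue in the notch (all of step 1 and value of joint lock_slide above 0.036 m), for 0.05 s.
At the end, for the whole second after the job is handed in: The turntable is within 0.08 rad of facing the lock, the lock rests in its holding notch (lock_slide between 0.027 and 0.037 m, lock_shift over 0.016 m) and the egg cup stands at rest on the turntable (tilt under 0.2 rad) (all of step 1 and value of joint lock_slide between 0.027 and 0.037 m and value of joint lock_shift above 0.016 m and angle between egg_cup's own z axis and vertical below 0.2 rad and height (world z) of egg_cup above 0.03 m and linear speed of egg_cup below 0.02 m/s and horizontal distance between egg_cup and axis below 0.13 m); the robot touches nothing.
It fails at once if the egg cup is tipped or falls off the turntable (angle between egg_cup's own z axis and vertical above 0.5 rad or height (world z) of egg_cup below 0.025 m).
It fails at once if a bystander is moved by more than 30 mm (distance of any of tumbler1, tumbler2, canister, spoon, bowl, jar from where it was at the start of the episode above 0.03 m).
It also fails if it takes over 53 s, if anything falls off the work surface, if the arm or the gripper's body presses on something with over 40 N, if the wrist force passes 120 N, or if a joint passes its speed limit or range.

### The arm

A 6-joint arm with a two-finger parallel gripper is mounted at the origin on the work surface. World frame = base frame: x ahead of the robot, y to its left, z up, the work surface at z = 0. Lengths are in mm, angles in rad, forces in N, time in s.
With the tool pointing down it reaches from about 375 to 825 mm from the base axis. Payload 5.5 kg.
Tool frame: the origin (TCP) lies midway between the tips of the shut fingers; the grasp point (between the pads) lies 19 mm behind it; z points along the fingers, x is the direction in which the jaws open and shut, and the axes are right-handed (so a half turn about z gives the same grasp; the last joint's range is limited). The gripper opens to 85 mm and grips with 20 to 120 N. Pads are 22 mm wide; open, the fingers measure 114 mm over their backs; the gripper's body (76 mm by 85 mm) begins 54 mm behind the grasp point. The pads swing forward as they close: fully open they stand 13 mm farther back than shut.
Start: joints at [1.281, 0.314, -0.047, 1.21, 0, 1.571], TCP at [171.453, 574.977, 231.299] pointing down, gripper open.
Joint ranges: [-2.67, 2.67], [-0.69, 1.73], [-1.03, 1.25], [-2.08, 2.16], [-1.42, 1.45], [-3.14, 3.14]. Speed limits (rad/s): [2.39, 2.39, 3.01, 3.14, 3.14, 3.14].

### API

Orientations are given as a rotation vector (axis times angle).
In Python, from station import arm, viewer gives the robot as it stands. The module is installed in compiled form; this text tells all that it offers.
- The arm moves only by the shell command python3 -m inch 'ROWS' [FORCE]. ROWS is JSON, one flat list of numbers, 5 for each row, row after row: the shift along the world's x, y, z in units of 30 mm (1.0 is 30 mm), then the turn about the world's z in rad, then the closure, from 0 (fully open) to 1 (shut). A call has 1 to 10 rows; each row shifts and turns the commanded pose from where the row before left it; what a row does not reach is not made up. A row lasts 1/12 s, in which the tool goes at most 41.7 mm and 7.16 degrees, less where a joint would pass 70% of its speed; a pose out of reach is approached as far as the arm can. A call is refused whole if a number of a shift passes 1 or a number of a turn 0.125, either way. A call with a gripper value outside its range is refused whole. The fingers move at their own pace and stop on an object; FORCE is the grip in N (left out, the last holds). Time passes only in rows, so rows that do not move let the fingers close. It gives the time, the measured TCP pose, the force and the opening at its end, in the units of the state.
- arm.sense(): the state, without advancing time (a new reading comes with each control period).
- viewer.capture(name): name is "scene" or "top"; returns a dict with "pixels" (420x560x3 uint8, red, green, blue), "camera_matrix" (3x3 intrinsics, pixels), "R" (3x3) and "t" (3): a world point X has camera coordinates R X + t. Camera axes: x right, y down, z forward; pixel columns grow to the right and rows downward; lengths in mm; the calibration is good to about 2 mm. A picture is of the moment at which its call begins. There is no depth.
- arm.hand_in(): hands the job in, once; it reports no verdict.
The state is a dict: "time": time; "joints": joint angles; "qvel": joint speeds; "joint_efforts": joint torques, N m; "ee_pos": TCP position; "tcp_rot": TCP orientation; "wrist_force": force on the tool from outside, world axes, zero at the start; "wrist_torque": the same for the moment, N m; "finger_gap": finger opening in mm.
Only numpy, scipy, OpenCV 4.12 (cv2) and the standard library are available. Lean on these libraries where they do the work, as an engineer would, in place of code of your own. Each camera call takes 0.05 s, during which the arm holds its last target.

## Working session

There is one attempt and no reset: what is moved stays moved. The work goes in short steps, Python scripts to look and compute and a shell command to move; the robot and the scene stay as the last step left them, time stands still between calls to the robot, and variables do not carry over. Pictures are saved under pics/ and viewed, and the job is handed in when it is done.

```bash
mkdir -p pics; ls
python3 - <<'E'
from station import arm, viewer
import cv2, numpy as np
s=arm.sense(); print({k:np.round(v,3).tolist() for k,v in s.items()})
for n in ("scene","top"):
    c=viewer.capture(n); cv2.imwrite(f"pics/{n}0.png",cv2.resize(c["pixels"][:,:,::-1],(800,600),interpolation=cv2.INTER_CUBIC))
    print(n,c["camera_matrix"],c["R"],c["t"])
E
```

```text
pics
{'time': 0.0, 'joints': [1.281, 0.314, -0.048, 1.21, -0.0, 1.571], 'qvel': [-0.0, 0.0, -0.0, -0.001, -0.001, 0.0], 'joint_efforts': [-0.003, -53.959, 33.975, 0.019, -0.0, -0.0], 'ee_pos': [171.275, 574.417, 230.433], 'tcp_rot': [2.518, 1.877, -0.002], 'wrist_force': [0.083, 0.245, 0.123], 'wrist_torque': [0.002, -0.019, 0.003], 'finger_gap': 85.414}
scene [[398.35351138   0.         280.85728682]
 [  0.         398.35351138 207.95267922]
 [  0.           0.           1.        ]] [[-0.34112626  0.94000706  0.004427  ]
 [ 0.58149878  0.21472006 -0.78470024]
 [-0.73857433 -0.26510756 -0.61985961]] [ 213.50613206 -269.55407146 1557.68333585]
top [[391.60509941   0.         278.72010108]
 [  0.         391.60509941 210.45709423]
 [  0.           0.           1.        ]] [[-0.02473468 -0.99961212  0.01279867]
 [-0.99334776  0.02313536 -0.11280502]
 [ 0.11246517 -0.01550372 -0.99353471]] [  -4.39036333  559.83772039 1186.56539624]
```

View pics/scene0.png

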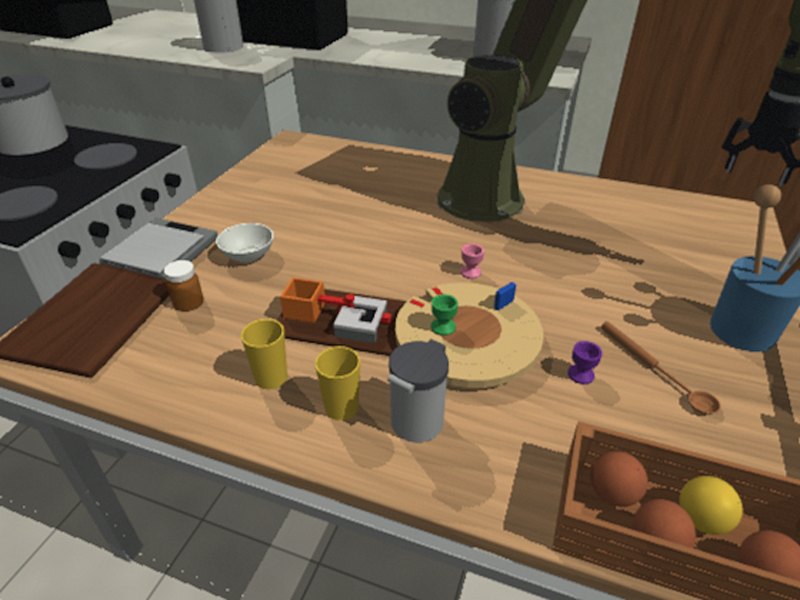

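View pics/top0.png

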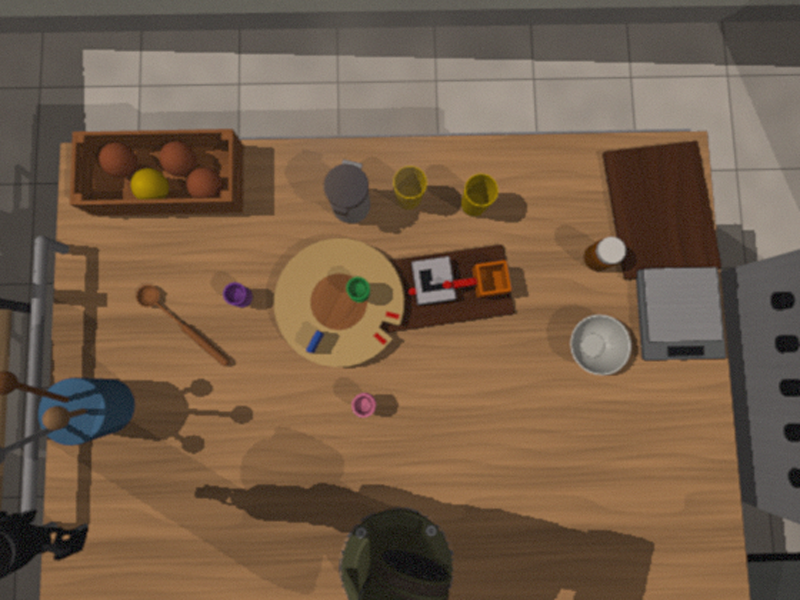

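The scene view (800×600) shows the egg-cup shapes at green (444,312), pink (472,258) and purple (585,358). The top view shows them at green (357,289), pink (363,405) and purple (237,294). The green one on the turntable is the one meant. The lock cup is at top (492,279), the fin at top (315,341), and the notch lies between the red marks at (392,316) and (380,338). Next I'll measure.

```bash
cat > h.py <<'E'
import cv2, numpy as np
from station import arm, viewer
def ray(c,uv,z):
    K,R,t=[np.array(c[k],float) for k in("camera_matrix","R","t")]
    C=-R.T@t; d=R.T@np.linalg.inv(K)@np.array([uv[0],uv[1],1.]); return C+d*(z-C[2])/d[2]
def proj(c,X):
    K,R,t=[np.array(c[k],float) for k in("camera_matrix","R","t")]
    p=K@(R@np.array(X,float)+t); return p[:2]/p[2]
def blobs(c,h0,h1,smin,vmin,amin=12):
    h=cv2.cvtColor(c["pixels"],cv2.COLOR_RGB2HSV)
    m=((h[...,0]>=h0)&(h[...,0]<=h1)&(h[...,1]>=smin)&(h[...,2]>=vmin)).astype(np.uint8)
    n,l,st,ce=cv2.connectedComponentsWithStats(m)
    return [(int(st[i,4]),ce[i],l==i) for i in range(1,n) if st[i,4]>=amin]
E
python3 - <<'E'
from h import *
np.set_printoptions(precision=1,suppress=True)
c=viewer.capture("top"); s=viewer.capture("scene")
for nm,cc in(("top",c),("scene",s)):
  for col,a in dict(blue=(108,125,150,60),green=(60,85,120,50),red=(0,3,200,120),red2=(175,180,200,120),orange=(5,14,215,120)).items():
    for n,ce,m in blobs(cc,*a):
        r=cv2.minAreaRect(np.argwhere(m)[:,::-1].astype(np.float32))
        z={'blue':81,'green':98,'red':36,'red2':36,'orange':67}[col]
        print(nm,col,n,ce,"z",z,ray(cc,ce,z),"rect",np.array(r[0]),np.array(r[1]),round(r[2]))
# disc: light bamboo
h=cv2.cvtColor(c["pixels"],cv2.COLOR_RGB2HSV)
for p in((210,200),(270,190),(235,240)): print(h[p[1],p[0]], end=' ')
print(h[270,330],h[200,330],h[180,300])
crop=c["pixels"][150:280,180:380,::-1]; cv2.imwrite("pics/crop.png",cv2.resize(crop,(800,520),interpolation=cv2.INTER_CUBIC))
crop=s["pixels"][170:290,180:400,::-1]; cv2.imwrite("pics/crops.png",cv2.resize(crop,(792,432),interpolation=cv2.INTER_CUBIC))
E
```

```text
top blue 51 [219.9 238.8] z 81 [473.9 158.8  81. ] rect [219.8 238.9] [ 3.5 14.4] 29
top green 189 [250.4 202.3] z 98 [578.1  66.   98. ] rect [250.3 202.3] [16.3 14.1] 45
top red 65 [325.1 197.2] z 36 [ 597.1 -163.2   36. ] rect [325.1 197.3] [ 4.2 16. ] 82
top red 18 [312.8 198.8] z 36 [ 593.2 -124.7   36. ] rect [312.5 198.5] [3. 5.] 90
top red 14 [288.  203.6] z 36 [579.7 -47.1  36. ] rect [288.  203.5] [4. 3.] 0
top red 15 [274.3 220.1] z 36 [529.3  -3.3  36. ] rect [274.4 220.2] [7.3 1.7] 14
top red 17 [265.7 236.6] z 36 [479.   24.3  36. ] rect [265.8 236.8] [7.8 1.4] 45
top orange 286 [345.1 194.9] z 67 [ 598.3 -220.1   67. ] rect [343.8 194.1] [21.9 23.3] 82
scene blue 168 [353.2 206.6] z 81 [505.1 166.5  81. ] rect [353.2 206.6] [11.1 19.4] 59
scene green 397 [310.4 219.6] z 98 [618.5  77.4  98. ] rect [310.5 220. ] [26. 17.] 90
scene red 57 [231.8 209.1] z 36 [ 579.6 -167.9   36. ] rect [231.6 208.8] [17.6  3.6] 9
scene red 24 [245.3 208.5] z 36 [ 563.7 -132.3   36. ] rect [245. 210.] [8. 4.] 90
scene red 14 [291.  211.5] z 36 [531.   -3.6  36. ] rect [291.  211.5] [6.6 1.6] 18
scene red 20 [270.4 221.4] z 36 [592.5 -43.4  36. ] rect [270.  221.5] [5. 4.] 90
[ 17 125 171] [ 18 118 166] [ 18 122 148] [ 14 132 156] [  4 170  51] [ 10 113  61]
```

View pics/crop.png

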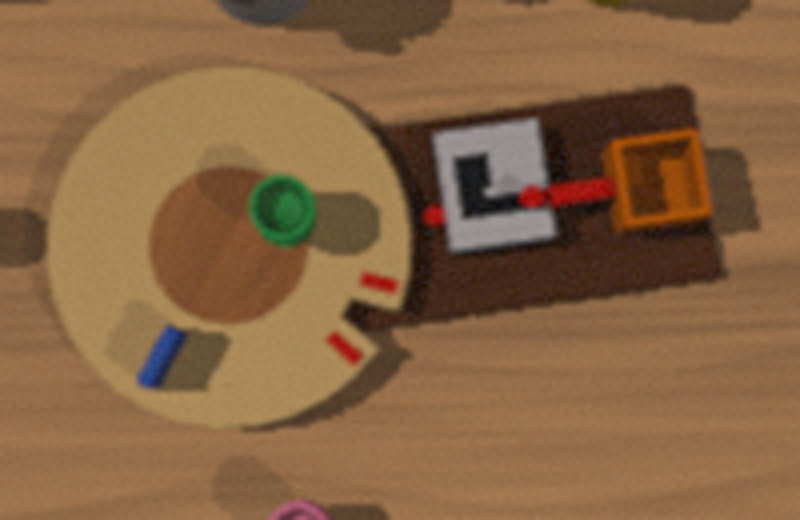

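View pics/crops.png

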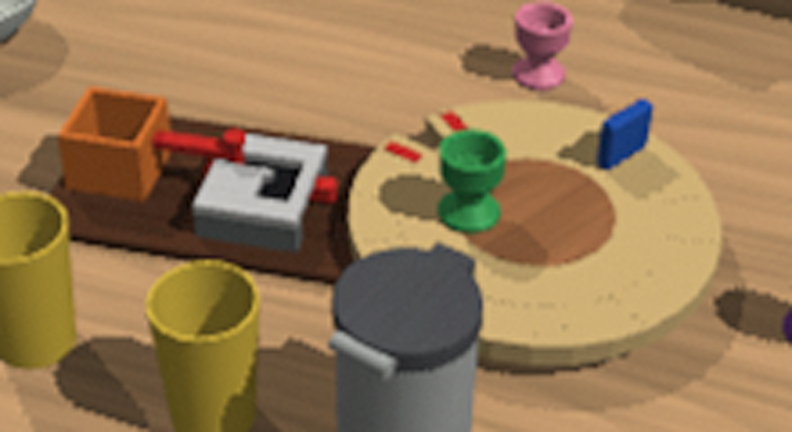

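The top crop shows the disc centre near (229,247), the cup rim from (608,140) to (712,222), and the fin top from (175,330) to (150,382). In the J slot the pin is at (530,195), and the holding branch goes up, towards world +x.

```bash
cat >> h.py <<'E'
def disc_axis(c):
    h=cv2.cvtColor(c["pixels"],cv2.COLOR_RGB2HSV)
    m=((h[...,0]>=16)&(h[...,0]<=24)&(h[...,1]>80)&(h[...,2]>110)).astype(np.uint8)
    m=cv2.morphologyEx(m,cv2.MORPH_OPEN,np.ones((5,5)))
    n,l,st,_=cv2.connectedComponentsWithStats(m); i=1+np.argmax(st[1:,4])
    cn=max(cv2.findContours((l==i).astype(np.uint8),0,1)[0],key=len)
    P=np.array([ray(c,p,36)[:2] for p in cv2.convexHull(cn)[:,0].astype(float)])
    from scipy.optimize import least_squares
    r=least_squares(lambda q:np.hypot(P[:,0]-q[0],P[:,1]-q[1])-q[2],[P[:,0].mean(),P[:,1].mean(),140],loss='soft_l1',f_scale=2)
    return r.x
E
python3 - <<'E'
from h import *
np.set_printoptions(precision=1,suppress=True)
c=viewer.capture("top"); s=viewer.capture("scene")
ax=disc_axis(c); print("disc",ax)
cr=lambda u,v:(u/4+180-.375,v/4+150-.375)
cs=[(608,140),(700,131),(712,221),(618,230)]
P=np.array([ray(c,cr(*p),67)[:2] for p in cs]); print(P,P.mean(0)); cup=P.mean(0)
sc=lambda u,v:(u/3.6+180-.36,v/3.6+170-.36)
S=np.array([ray(s,sc(*p),67)[:2] for p in[(92,90),(171,98),(156,141),(62,136)]]);print("scene cup",S,S.mean(0))
d=ax[:2]-cup; print("dist",np.hypot(*d),"yaw of +y",np.arctan2(d[1],d[0]))
e=P[0]-P[1]; e2=P[3]-P[2]; print("edge yaw",np.arctan2(e[1],e[0]),np.arctan2(e2[1],e2[0]))
print("pin",ray(c,cr(531,196),66),"tongue",ray(c,cr(435,216),25))
b=blobs(c,108,125,150,60)[0]; f=np.array([ray(c,p,81)[:2] for p in [cr(175,330),cr(150,382)]]);print("fin",ray(c,b[1],81),f)
m=[ray(c,cr(*p),36)[:2] for p in[(379,283),(345,349)]]; n=np.mean(m,0)-ax[:2]; print("marks",m,np.arctan2(n[1],n[0]),np.hypot(*n))
f=ray(c,b[1],81)[:2]-ax[:2]; print("fin ang",np.arctan2(f[1],f[0]),np.hypot(*f))
bs=blobs(s,108,125,150,60)[0]; print(ray(s,bs[1],60))
print("green",ray(c,cr(282,212),98), "pink",ray(c,(254,283),62))
E
```

```text
disc [561.9 113.  141.4]
[[ 631.  -180.5]
 [ 636.4 -251.1]
 [ 567.  -257. ]
 [ 561.8 -185.3]] [ 599.1 -218.5]
scene cup [[ 580.  -250.2]
 [ 567.7 -185.8]
 [ 621.7 -172.3]
 [ 641.2 -243.1]] [ 602.6 -212.9]
dist 333.56109804355197 yaw of +y 1.6826337874039998
edge yaw 1.6468947066183337 1.643432903602576
pin [ 589.5 -120.4   66. ] tongue [581.2 -48.7  25. ]
fin [473.7 159.2  81. ] [[493.3 148.3]
 [455.4 167.1]]
marks [array([528.6,  -3.6]), array([478.3,  23.7])] -2.0872267015127015 118.36027409075282
fin ang 2.6587611691091917 99.55272079811718
[477.7 163.1  60. ]
green [577.2  66.8  98. ] pink [341.2  61.4  62. ]
```

```bash
python3 -m inch '[0.5,-1,0,0,0, 0.5,-1,0,0,0, 0.5,-1,0,0,0, 0.5,-1,0,0,0, 0.5,-1,0,0,0, 0.5,-1,0,0,0]' 30; python3 -m inch '[0.886,-0.976,0,-0.025,0, 0.886,-0.976,0,-0.025,0, 0.886,-0.976,0,-0.025,0, 0.886,-0.976,0,-0.025,0, 0.886,-0.976,0,-0.025,0, 0.886,-0.976,0,-0.025,0, 0.886,-0.976,0,-0.025,0, 0.886,-0.976,0,-0.025,0, 0,0,0,0,0, 0,0,0,0,0]'
python3 - <<'E'
from h import *
c=viewer.capture("top");cv2.imwrite("pics/top1.png",cv2.resize(c["pixels"][140:300,160:400,::-1],(800,533)))
c=viewer.capture("scene");cv2.imwrite("pics/sc1.png",cv2.resize(c["pixels"][110:290,160:400,::-1],(800,600)))
r=arm.sense()["tcp_rot"]; R=cv2.Rodrigues(np.array(r))[0]; print(np.round(R,3), np.arctan2(R[1,0],R[0,0]))
E
```

```text
time: 0.8
ee_pos: [261.8, 393.5, 231.3]
tcp_rot: [2.518, 1.878, 0.0]
wrist_force: [0.9, 0.1, 0.4]
finger_gap: 85.5
time: 1.63
ee_pos: [475.0, 159.2, 231.1]
tcp_rot: [-2.697, -1.611, 0.0]
wrist_force: [-0.6, -0.1, -0.8]
finger_gap: 85.3
[[ 0.47   0.882 -0.001]
 [ 0.882 -0.47   0.   ]
 [-0.    -0.001 -1.   ]] 1.0809969497717935
```

```bash
python3 -m inch '[0,0,-1,0,0, 0,0,-1,0,0, 0,0,-1,0,0, 0,0,-1,0,0, 0,0,0,0,0]'
python3 - <<'E'
from h import *
c=viewer.capture("scene");cv2.imwrite("pics/sc1.png",cv2.resize(c["pixels"][110:290,160:400,::-1],(800,600)))
E
```

```text
time: 2.15
ee_pos: [468.9, 160.8, 106.4]
tcp_rot: [-2.689, -1.619, 0.013]
wrist_force: [-1.3, -0.3, -0.4]
finger_gap: 85.6
```

View pics/sc1.png

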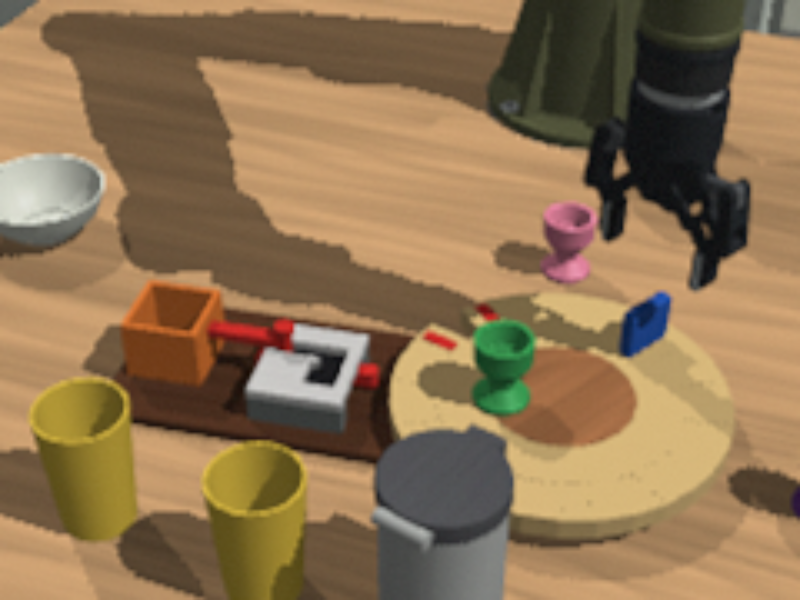

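The jaws at (610,220) and (705,265) straddle the blue fin at (645,325). I'll descend and pinch.

```bash
python3 -m inch '[0,0,-0.5,0,0, 0,0,-0.5,0,0, 0,0,-0.5,0,0, 0,0,-0.5,0,0, 0,0,0,0,0]'; python3 -m inch '[0,0,0,0,0.9,0,0,0,0,0.95,0,0,0,0,1,0,0,0,0,1,0,0,0,0,1,0,0,0,0,1]' 30
```

```text
time: 2.62
ee_pos: [473.3, 161.4, 51.2]
tcp_rot: [-2.692, -1.619, 0.002]
wrist_force: [-1.1, 0.6, -0.4]
finger_gap: 85.8
time: 3.12
ee_pos: [474.6, 161.0, 52.0]
tcp_rot: [-2.694, -1.616, -0.002]
wrist_force: [-3.8, -2.7, 15.5]
finger_gap: 13.5
```

Run:
```python
import numpy as np
a=2.642+np.arange(11)*0.061; p=99.7*np.c_[np.cos(a),np.sin(a)]; print(np.round(np.diff(p,axis=0)/30,3))
```

```text
[[-0.092 -0.181]
 [-0.08  -0.186]
 [-0.069 -0.191]
 [-0.057 -0.194]
 [-0.045 -0.198]
 [-0.033 -0.2  ]
 [-0.021 -0.202]
 [-0.009 -0.203]
 [ 0.004 -0.203]
 [ 0.016 -0.202]]
```

```bash
python3 -m inch '[-0.09,-0.18,0,0.061,1, -0.08,-0.186,0,0.061,1, -0.07,-0.19,0,0.061,1, -0.057,-0.194,0,0.061,1, -0.045,-0.198,0,0.061,1]'; python3 -m inch '[-0.033,-0.2,0,0.061,1, -0.021,-0.202,0,0.061,1, -0.009,-0.203,0,0.061,1, 0.004,-0.203,0,0.061,1, 0.016,-0.202,0,0.061,1]';  python3 -m inch '[0,0,0,0,1, 0,0,0,0,1, 0,0,0,0,1]'
python3 - <<'E'
from h import *
c=viewer.capture("top");cv2.imwrite("pics/top2.png",cv2.resize(c["pixels"][150:280,180:380,::-1],(800,520),interpolation=cv2.INTER_CUBIC))
E
```

```text
time: 3.53
ee_pos: [464.0, 131.8, 52.0]
tcp_rot: [2.414, 2.009, 0.001]
wrist_force: [-1.6, -0.8, 5.3]
finger_gap: 13.4
time: 3.95
ee_pos: [462.8, 101.3, 52.0]
tcp_rot: [2.081, 2.352, 0.0]
wrist_force: [-1.5, -2.4, 5.9]
finger_gap: 13.5
time: 4.2
ee_pos: [462.8, 101.2, 52.0]
tcp_rot: [2.084, 2.349, -0.001]
wrist_force: [-2.2, -2.8, 6.8]
finger_gap: 13.2
```

View pics/top2.png

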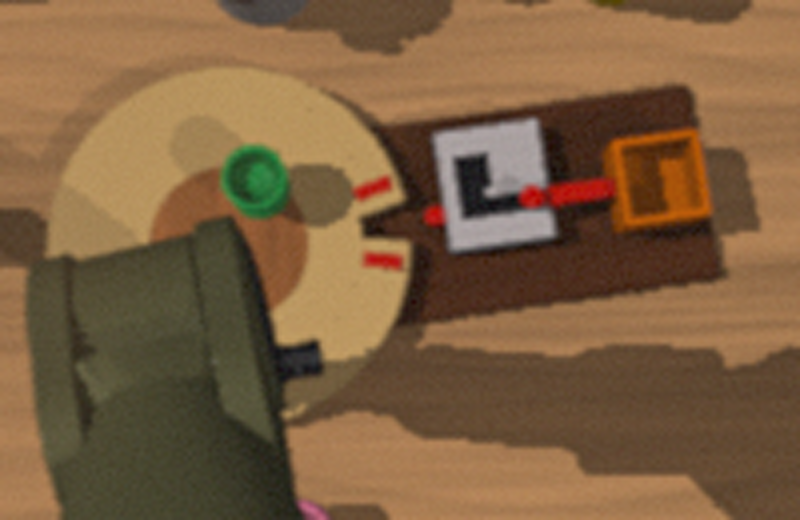

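The tongue at (435,216) now points at the notch; the marks are at (373,189) and (384,261). I'll check this numerically.

Run:
```python
from h import *
c=viewer.capture("top")
B=[b for b in blobs(c,0,3,200,120,8)]
for b in B: print(b[0],b[1],ray(c,b[1],36)[:2])
for ax in (np.array([562,113.]),np.array([561,112.])):
  m=[b for b in B if b[1][0]<279]; 
  P=[ray(c,b[1],36)[:2]-ax for b in m]; a=[np.arctan2(p[1],p[0]) for p in P]
  d={n:ray(c,p,z)[:2]-ax for n,p,z in(("tongue",[b[1] for b in B if 284<b[1][0]<292][0],25),("pin",(312.4,198.6),66))}
  print(a,[np.hypot(*p) for p in P],np.mean(a),{n:(np.arctan2(v[1],v[0]),np.hypot(*v)) for n,v in d.items()})
```

```text
14 [272.64285714 196.57142857] [6.02999592e+02 6.68425451e-02]
91 [322.15384615 197.61538462] [ 596.19281726 -154.07515288]
14 [287.92857143 203.28571429] [580.83881753 -46.92851524]
16 [275.5   214.625] [546.33481988  -7.47691929]
[np.float64(-1.222549494046628), np.float64(-1.70009729222141)] [np.float64(120.14518119532102), np.float64(121.49109411798203)] -1.4613233931340188 {'tongue': (np.float64(-1.4449888056898208), np.float64(161.6436667789617)), 'pin': (np.float64(-1.453396443346104), np.float64(235.06588888059105))}
[np.float64(-1.2118325410923674), np.float64(-1.6929302827167731)] [np.float64(119.5533246411642), np.float64(120.3735924160919)] -1.4523814119045704 {'tongue': (np.float64(-1.438037847153027), np.float64(160.78093014187596)), 'pin': (np.float64(-1.4486556812461377), np.float64(234.1925344359752))}
```

Notch at −1.461 rad against tongue at −1.445 rad: aligned within 0.02. I'll release, lift and go to the cup.

```bash
python3 -m inch '[0,0,0,0,0.6, 0,0,0,0,0.5, 0,0,0,0,0.4, 0,0,0.3,0,0.4, 0,0,0.8,0,0.4, 0,0,1,0,0.4, 0,0,1,0,0.4, 0,0,1,0,0.4,0,0,0.5,0,0.4]'; python3 -m inch '[0.45,-1,0,0,1, 0.45,-1,0,0,1, 0.45,-1,0,0,1, 0.45,-1,0,0,1, 0.45,-1,0,0,1, 0.45,-1,0,0,1, 0.45,-1,0,0,1, 0.45,-1,0,0,1, 0.45,-1,0,0,1, 0.45,-1,0,0,1]';python3 -m inch '[0.08,-0.6,0,0,1,0,0,0,0,1,0,0,0,0,1]'
python3 - <<'E'
from h import *
c=viewer.capture("scene");cv2.imwrite("pics/sc3.png",cv2.resize(c["pixels"][110:290,160:400,::-1],(800,600)))
R=cv2.Rodrigues(np.array(arm.sense()["tcp_rot"]))[0]; print(np.arctan2(R[1,0],R[0,0]))
E
```

```text
time: 5.05
ee_pos: [464.0, 102.4, 193.5]
tcp_rot: [2.082, 2.349, 0.006]
wrist_force: [0.7, 0.2, 0.4]
finger_gap: 51.1
time: 5.88
ee_pos: [597.9, -199.5, 189.9]
tcp_rot: [2.084, 2.351, 0.0]
wrist_force: [0.2, 0.4, 0.8]
finger_gap: 0.0
time: 6.13
ee_pos: [599.7, -216.7, 189.3]
tcp_rot: [-2.085, -2.349, -0.0]
wrist_force: [-0.7, -0.4, 0.1]
finger_gap: 0.0
1.6905033689862552
```

View pics/sc3.png

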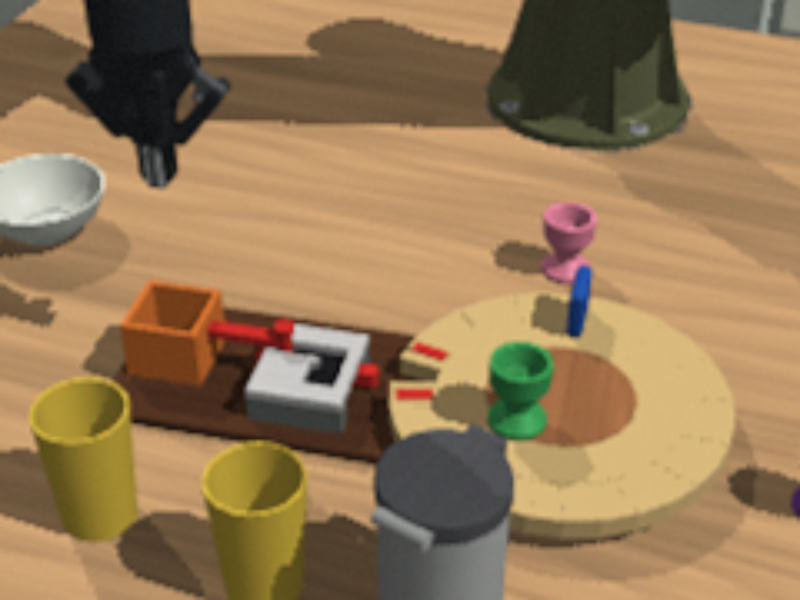

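The closed fingers at (155,180) are above the orange cup. The notch sits between the marks at (430,352) and (415,395), facing the tongue at (368,375).

Run:
```python
from h import *
c=viewer.capture("top")
for p in((479,192),(410,186)): print("tumbler",ray(c,(p[0]*.7,p[1]*.7),110))
ax=np.array([562,113.]); B=blobs(c,0,3,200,120,8)
P=[ray(c,b[1],36)[:2]-ax for b in B if b[1][0]<279]; print(np.mean([np.arctan2(p[1],p[0]) for p in P]),len(P))
for b in blobs(c,108,125,150,60): f=ray(c,b[1],81)[:2]-ax; print("fin",np.arctan2(f[1],f[0])%6.283-4.712,np.hypot(*f))
cv2.imwrite("pics/top4.png",cv2.resize(c["pixels"][150:280,180:380,::-1],(800,520),interpolation=cv2.INTER_CUBIC))
```

```text
tumbler [ 774.8958128 -190.889483   110.       ]
tumbler [790.75422489 -47.23309204 110.        ]
-1.4630327431849328 2
fin -1.4352422148822606 101.31412369545357
```

View pics/top4.png

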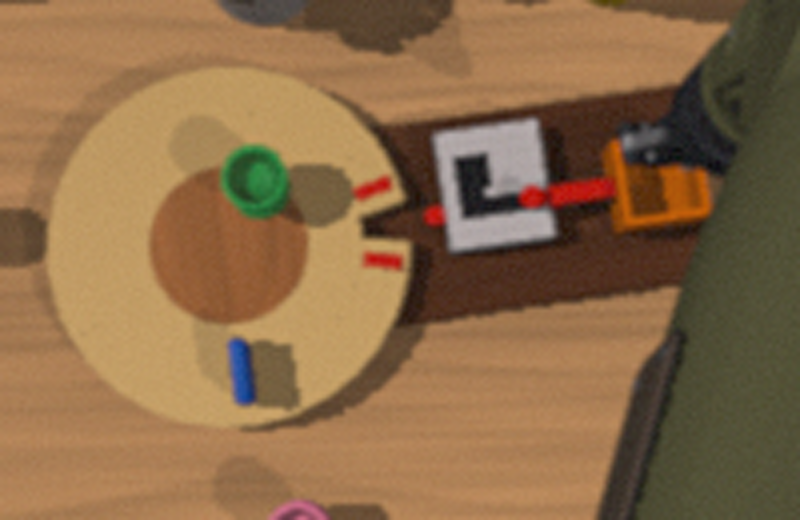

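Turntable angle from the marks is −1.463 rad and from the fin −1.435, against a lock line near −1.45, so it is aligned. I'll descend into the cup.

```bash
python3 -m inch '[0,0,-1,0,1, 0,0,-1,0,1, 0,0,-1,0,1, 0,0,-0.8,0,1, 0,0,-0.2,0,1,0,0,0,0,1]'; python3 -m inch '[0,0,-0.25,0,1, 0,0,-0.25,0,1, 0,0,-0.25,0,1, 0,0,-0.25,0,1,0,0,0,0,1]'
python3 - <<'E'
from h import *
c=viewer.capture("scene");cv2.imwrite("pics/sc5.png",cv2.resize(c["pixels"][110:290,160:400,::-1],(800,600)))
E
```

```text
time: 6.73
ee_pos: [598.1, -214.2, 67.6]
tcp_rot: [-2.08, -2.349, 0.002]
wrist_force: [-0.1, -0.5, 0.2]
finger_gap: -0.1
time: 7.15
ee_pos: [599.1, -215.7, 38.0]
tcp_rot: [-2.083, -2.35, 0.001]
wrist_force: [-0.4, 0.1, -0.6]
finger_gap: 0.1
```

View pics/sc5.png

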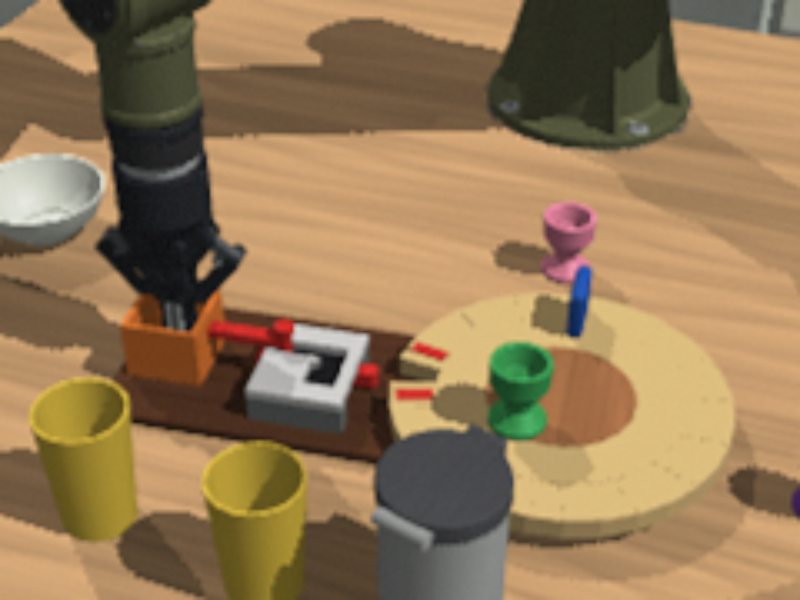

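The fingers are inside the orange cup at (175,310). Now I'll push along the axis frame's +y, which is about (−0.11, 0.99) in world axes.

```bash
python3 -m inch '[-0.02,0.2,0,0,1, -0.02,0.2,0,0,1, -0.02,0.2,0,0,1, 0,0,0,0,1]'; python3 -m inch '[-0.02,0.2,0,0,1, -0.02,0.2,0,0,1, -0.02,0.2,0,0,1, 0,0,0,0,1]'
```

```text
time: 7.53
ee_pos: [598.3, -198.2, 39.7]
tcp_rot: [2.082, 2.35, -0.003]
wrist_force: [0.1, -5.9, -2.5]
finger_gap: 0.0
time: 7.87
ee_pos: [596.6, -180.8, 39.7]
tcp_rot: [2.082, 2.349, -0.003]
wrist_force: [0.1, -7.8, -2.6]
finger_gap: 0.2
```

```bash
python3 -m inch '[-0.02,0.2,0,0,1, -0.02,0.2,0,0,1, 0,0,0,0,1]'; python3 -m inch '[-0.02,0.2,0,0,1,  0,0,0,0,1]';python3 -m inch '[-0.015,0.1,0,0,1,  0,0,0,0,1]'
```

```text
time: 8.12
ee_pos: [595.5, -169.3, 39.8]
tcp_rot: [2.082, 2.348, -0.004]
wrist_force: [1.4, -8.6, -3.4]
finger_gap: -0.0
time: 8.28
ee_pos: [594.9, -163.7, 39.8]
tcp_rot: [2.082, 2.347, -0.005]
wrist_force: [0.5, -8.6, -1.7]
finger_gap: -0.1
time: 8.45
ee_pos: [594.6, -161.2, 39.8]
tcp_rot: [2.082, 2.347, -0.005]
wrist_force: [0.3, -9.1, -2.6]
finger_gap: -0.1
```

Run:
```python
from h import *
c=viewer.capture("scene");cv2.imwrite("pics/sc6.png",cv2.resize(c["pixels"][110:290,160:400,::-1],(800,600)))
```

```text
(no output)
```

View pics/sc6.png

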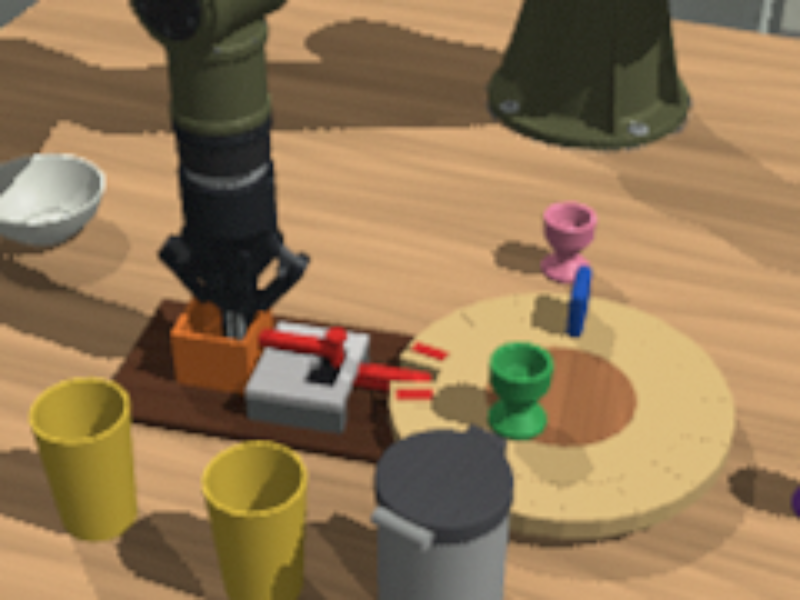

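The tongue at (430,377) is in the notch. I'll keep going until the force jumps at the stop.

```bash
python3 -m inch '[-0.01,0.1,0,0,1,  0,0,0,0,1]';python3 -m inch '[-0.01,0.1,0,0,1,  0,0,0,0,1]';python3 -m inch '[-0.005,0.05,0,0,1,  0,0,0,0,1]'
```

```text
time: 8.67
ee_pos: [594.7, -160.3, 39.9]
tcp_rot: [2.081, 2.343, -0.01]
wrist_force: [2.1, -15.3, -5.0]
finger_gap: -0.0
time: 8.83
ee_pos: [594.9, -160.2, 40.1]
tcp_rot: [2.08, 2.339, -0.015]
wrist_force: [3.0, -24.3, -7.0]
finger_gap: -0.2
time: 9.0
ee_pos: [595.0, -160.1, 40.2]
tcp_rot: [2.08, 2.336, -0.018]
wrist_force: [3.4, -27.7, -7.5]
finger_gap: -0.1
```

At the stop: force rose from 9 N to 28 N at y=−160. I'll ease off a little and shift along the axis frame's +x.

```bash
python3 -m inch '[0.01,-0.12,0,0,1, 0,0,0,0,1]';python3 -m inch '[0.2,0.022,0,0,1, 0.2,0.022,0,0,1, 0.2,0.022,0,0,1, 0,0,0,0,1]';python3 -m inch '[0.2,0.022,0,0,1, 0.2,0.022,0,0,1, 0.2,0.022,0,0,1, 0,0,0,0,1]'
```

```text
time: 9.17
ee_pos: [594.6, -160.3, 39.9]
tcp_rot: [2.083, 2.342, -0.009]
wrist_force: [1.5, -15.8, -4.1]
finger_gap: -0.2
time: 9.5
ee_pos: [613.4, -158.0, 39.9]
tcp_rot: [2.082, 2.342, -0.009]
wrist_force: [1.6, -16.7, -4.9]
finger_gap: -0.1
time: 9.83
ee_pos: [628.8, -156.2, 39.7]
tcp_rot: [2.084, 2.345, -0.014]
wrist_force: [-4.3, -16.6, 2.2]
finger_gap: -0.1
```

```bash
python3 -m inch '[0.2,0.022,0,0,1, 0.2,0.022,0,0,1, 0,0,0,0,1]';python3 -m inch '[0.15,0.015,0,0,1, 0,0,0,0,1]'
python3 - <<'E'
from h import *
c=viewer.capture("scene");cv2.imwrite("pics/sc7.png",cv2.resize(c["pixels"][110:290,160:400,::-1],(800,600)))
E
```

```text
time: 10.08
ee_pos: [638.5, -154.9, 38.8]
tcp_rot: [2.086, 2.346, -0.019]
wrist_force: [-8.2, -17.8, 2.1]
finger_gap: 0.1
time: 10.25
ee_pos: [642.4, -154.5, 38.6]
tcp_rot: [2.087, 2.347, -0.019]
wrist_force: [-9.4, -17.4, 1.4]
finger_gap: 0.2
```

View pics/sc7.png

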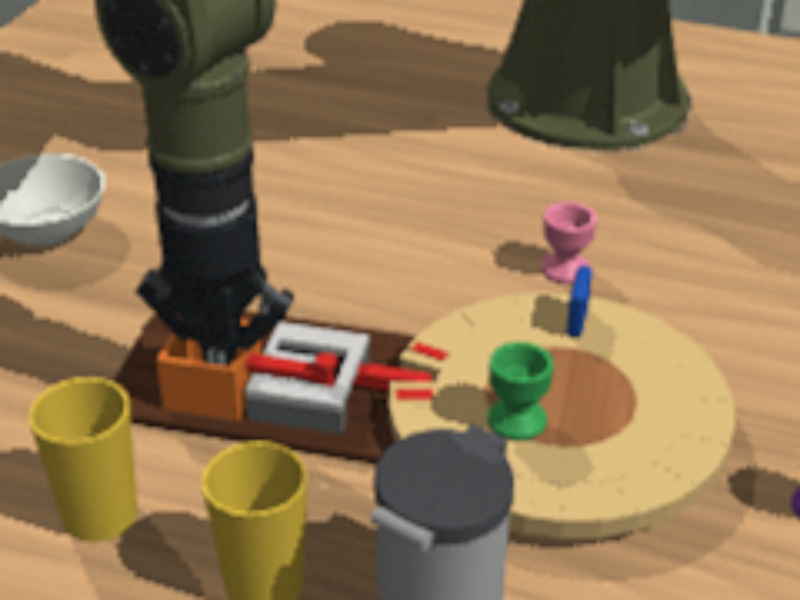

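The pin is now at (325,365), most of the way across. I'll continue to the side stop.

```bash
python3 -m inch '[0.15,0.015,0,0,1, 0,0,0,0,1]';python3 -m inch '[0.15,0.015,0,0,1, 0,0,0,0,1]';python3 -m inch '[0.1,0.01,0,0,1, 0,0,0,0,1]'
```

```text
time: 10.47
ee_pos: [646.6, -154.0, 38.4]
tcp_rot: [2.087, 2.347, -0.019]
wrist_force: [-9.8, -17.6, 0.6]
finger_gap: 0.1
time: 10.63
ee_pos: [648.5, -153.7, 38.1]
tcp_rot: [-2.086, -2.345, 0.025]
wrist_force: [-17.0, -17.7, 4.8]
finger_gap: -0.1
time: 10.8
ee_pos: [649.1, -153.7, 38.0]
tcp_rot: [-2.085, -2.343, 0.029]
wrist_force: [-23.6, -19.0, 9.9]
finger_gap: 0.3
```

Side stop reached (x force rose to −24 N). I'll ease off and back along −y so the pin settles.

```bash
python3 -m inch '[-0.1,-0.01,0,0,1, 0,0,0,0,1, 0.01,-0.1,0,0,1, 0.01,-0.1,0,0,1, 0,0,0,0,1]';python3 -m inch '[0.01,-0.1,0,0,1, 0.01,-0.1,0,0,1, 0.01,-0.1,0,0,1, 0,0,0,0,1]';python3 -m inch '[0.01,-0.1,0,0,1, 0.01,-0.1,0,0,1, 0.01,-0.1,0,0,1, 0,0,0,0,1]'
```

```text
time: 11.22
ee_pos: [648.9, -158.1, 38.1]
tcp_rot: [-2.084, -2.344, 0.02]
wrist_force: [-17.2, -12.2, 5.2]
finger_gap: -0.6
time: 11.55
ee_pos: [650.0, -166.8, 38.1]
tcp_rot: [-2.084, -2.344, 0.019]
wrist_force: [-16.3, -10.1, 4.6]
finger_gap: -0.2
time: 11.88
ee_pos: [650.2, -169.5, 37.5]
tcp_rot: [-2.075, -2.341, 0.006]
wrist_force: [-15.8, 5.1, 6.7]
finger_gap: -0.1
```

Travel back was about 14 mm, so the slide is near 32 mm and the y force has reversed: the pin is settled. I'll centre the fingers and lift out.

```bash
python3 -m inch '[-0.12,0.05,0,0,1, -0.12,-0.05,0,0,1, -0.12,-0.1,0,0,1,-0.15,-0.1,0,0,1,-0.1,-0.1,0,0,1, 0,0,0,0,1]'
python3 - <<'E'
from h import *
c=viewer.capture("scene");cv2.imwrite("pics/sc8.png",cv2.resize(c["pixels"][110:290,160:400,::-1],(800,600)))
E
```

```text
time: 12.38
ee_pos: [639.0, -182.2, 39.7]
tcp_rot: [2.085, 2.35, 0.0]
wrist_force: [-0.5, -0.3, 1.0]
finger_gap: 0.0
```

View pics/sc8.png

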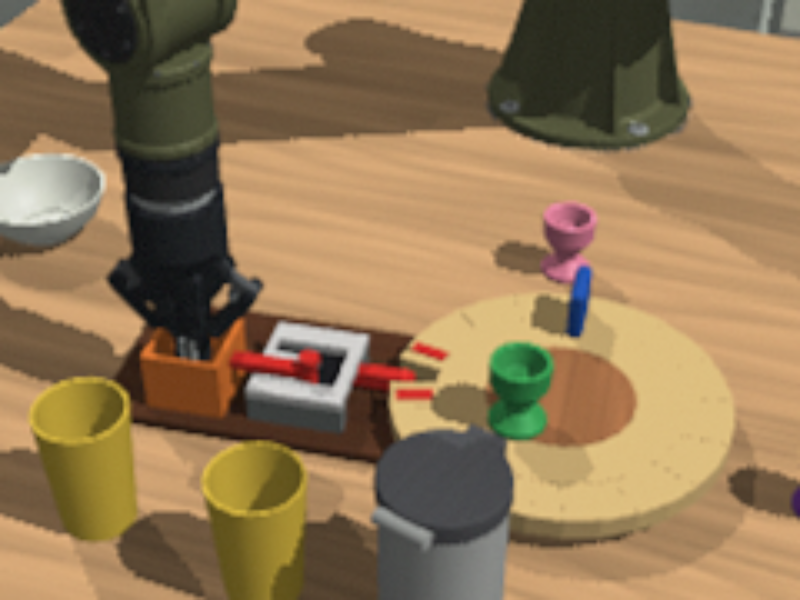

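Forces are zero and the lock holds: the tongue is still in the notch at (415,377) and the pin is in its pocket at (308,365). I'll lift out.

```bash
python3 -m inch '[0,0,0.3,0,1, 0,0,0.6,0,1, 0,0,1,0,1, 0,0,1,0,1, 0,0,1,0,1, 0,0,1,0,1]'; python3 -m inch '[-0.5,-0.8,0,0,1, -0.5,-0.8,0,0,1, -0.5,-0.8,0,0,1, -0.5,-0.8,0,0,1, 0,0,0,0,1,0,0,0,0,1,0,0,0,0,1]'
python3 - <<'E'
from h import *
s=viewer.capture("scene");cv2.imwrite("pics/sc9.png",cv2.resize(s["pixels"][110:290,160:400,::-1],(800,600)))
c=viewer.capture("top");cv2.imwrite("pics/top9.png",cv2.resize(c["pixels"][150:280,180:380,::-1],(800,520),interpolation=cv2.INTER_CUBIC))
E
```

```text
time: 12.93
ee_pos: [639.4, -181.3, 188.6]
tcp_rot: [2.083, 2.351, 0.001]
wrist_force: [0.4, -0.3, 1.2]
finger_gap: -0.0
time: 13.52
ee_pos: [579.7, -277.3, 186.9]
tcp_rot: [2.084, 2.35, 0.001]
wrist_force: [-0.2, 0.1, 0.1]
finger_gap: -0.1
```

View pics/sc9.png

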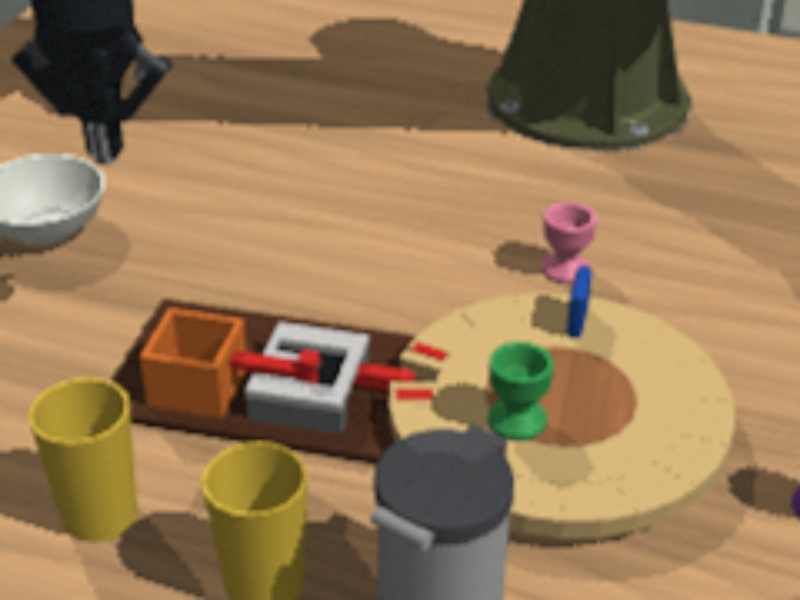

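View pics/top9.png

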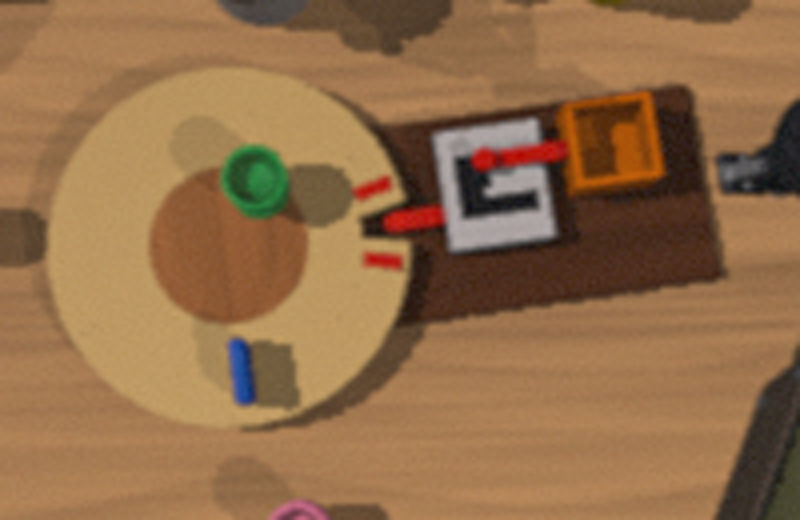

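With the gripper clear, the cup moved from about (659,180) to (612,142) in the top crop and is staying there. The tongue at (395,221) is in the notch, the pin is in the holding branch at (484,158), the egg cup is upright at (256,181), and the bystanders have not moved.

Run:
```python
from h import *
c=viewer.capture("top"); cr=lambda u,v:(u/4+180-.375,v/4+150-.375)
d=ray(c,cr(484,158),66)-ray(c,cr(531,196),66); y=np.array([-.11,.994,0]);x=np.array([.994,.11,0]); print("slide",d@y,"shift",d@x)
arm.hand_in()
```

```text
slide 31.28334951179163 shift 33.65397091442727
the job is handed in; nothing more can be done
```

The lazy-susan is locked and the job is handed in, after about 13.5 s of the 53 s allowed. No verdict was reported.

I pinched the blue fin and turned the turntable about 0.61 rad counter-clockwise. Then, with closed fingers in the orange cup, I pushed the lock to its stop (about 46 mm) and shifted it to the side stop. I let it settle back into the holding notch and lifted out.

- **Lock:** with the gripper clear, the top view put the slide at about 31 mm and the shift at about 34 mm, both inside the judged limits. The tongue was visibly in the notch.
- **Alignment:** before the push, the two image readings of the turntable angle disagreed slightly. The marks gave about −0.015 rad and the fin about +0.015 rad, both well within 0.08. I did not measure the angle again after locking, but the tongue went in without being blocked.
- **Egg cup and bystanders:** the green egg cup stood upright on the turntable. The tumblers, canister and bowl looked unmoved in the last scene view. The jar and the spoon were outside that picture, but the arm never came near them.
- **Forces:** the highest readings were about 28 N on the wrist while pressing at the push-in stop and about 30 N total at the side stop. They were close to zero at the end.

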